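# Tool up the angled drilling jig with its keyed sleeves

### The job

Get the angled drilling jig ready: turn the big aluminium sleeve so that its flat (red mark) matches the flat of the jig's sloping D-shaped hole and seat it fully home, then nest the smaller brass sleeve in it in the same way, flat to flat and fully home. Last, swing the jig's latch all the way shut over the brass sleeve's head, and leave the tools lying around where they are.

Things in the scene. Friction and masses are not known exactly. Their poses are not given: they have to be found in the camera images.
- liner: Big aluminium sleeve, 0.2 kg, upright on its tube, grasped by its head. Origin on the axis at the head's underside, 36 mm above its foot; z up through the head. Head 28 mm high, 72 mm disc, grip flats at y = -28, +28 mm, key flat (red mark) at x = -30. Tube D-shaped, radius 26, flat at x = -20, last 8 mm tapered. D-shaped through bore: radius 20.5, flat at x = -14.5 mm.
- inner: Smaller brass sleeve, same shape, 0.16 kg, upright on its tube. Origin on the axis at the head's underside, 50 mm above its foot; z up through the head. Head 28 mm high, 60 mm disc, grip flats at y = -22, +22 mm, key flat (red mark) at x = -24. Tube D-shaped, radius 19, flat at x = -13 mm, last 8 mm tapered; 1.5 mm play all round in the big sleeve's bore.
- liner_top (a point): Centre of the top face of the big sleeve's head, 28 mm along z from its origin: the mouth of its bore, axes as the big sleeve's. The brass sleeve is home when its origin is here and its axes match the big sleeve's.
- socket: Sloping green plate of the bolted-down jig. Origin: mouth centre of its D-shaped hole, on the face, 90 mm above the bench. z: out of the face along the hole, leaning 30 degrees to the robot's side; x up the slope; y level. Through hole 40 mm deep, radius 27.5, flat at x = -21.5 mm (red mark). Face x -50 to 100, y -60 to 60 mm. Big sleeve is home when its origin and axes match these.
- latch (a joint): Latch angle, rad: 0 shut (stop; arm points down the slope over the hole's upper side) to 2.0 open; starts at 1.5 to 1.9. Turns about plate z on a 22 mm post at socket x = 84, y = 0 mm. Finger pin at socket x = 84 - 54 cos a, y = -54 sin a mm. About 1 N moves it at the pin; stays where left. Arm 20 x 66 mm, underside 58.5 mm above the face, 2.5 mm over the seated brass head.
- latch_pin (a point): Middle of the black finger pin on the latch arm: 14 mm thick, 32 mm long, parallel to the plate's z, from 66.5 to 98.5 mm above the plate's face (this point: 82.5 mm).
- screwdriver: Bystander: screwdriver with red handle, 190 mm long; lies on the bench, not to be disturbed. Origin at the centre of its underside.
- sanding_block: Bystander: brown sanding block, 61 x 100 x 34 mm; lies on the bench, not to be disturbed. Origin at the centre of its underside.
- marker: Bystander: black and white marker pen, 134 mm long; lies on the bench, not to be disturbed. Origin at the centre of its underside.
- try_square: Bystander: small try square with a dark stock and a steel blade, 75 x 117 x 16 mm; lies on the bench, not to be disturbed. Origin at the centre of its underside.

How it is judged:
By the outcome, as a careful person would: the job done as asked, in the order asked, and still so for the second after the job is handed in, with the robot touching nothing.
It also fails if it takes over 72 s, if anything falls off the work surface, if the arm or the gripper's body presses on something with over 40 N, if the wrist force passes 120 N, or if a joint passes its speed limit or range.

### The arm

A 6-joint arm with a two-finger parallel gripper is mounted at the origin on a cart in front of the work surface, level with it; the furniture and walls round the work are solid. World frame = base frame: x ahead of the robot, y to its left, z up, the work surface at z = 0. Lengths are in m, angles in rad, forces in N, time in s.
With the tool pointing down it reaches from about 0.25 to 0.775 m from the base axis. Payload 4 kg.
Tool frame: the origin (TCP) lies at the centre of the arm's flange, where the gripper is bolted on; the fingertips stand 199 mm ahead of it and the grasp point (between the pads) lies 180 mm ahead of it (robot.tcp_to_tips is the distance from the TCP to the fingertips, in m); z points along the fingers, y is the line along which they close (so a half turn about z gives the same grasp; the last joint's range is limited). The gripper opens to 94 mm and grips with 3 to 60 N. Pads are 16 mm wide; open, the fingers measure 119 mm over their backs; the gripper's body (75 mm by 177 mm) begins 78 mm behind the grasp point.
Start: joints at [-1.42, 0.087, 1.371, -0, 1.684, -0.103], TCP at [0.138, -0.532, 0.405] pointing down, gripper open.
Joint ranges: [-3.1, 3.1], [-0.76, 2.03], [0.27, 2.55], [-1.08, 4.22], [0.17, 2.65], [-2.57, 2.57]. Speed limits (rad/s): [2.79, 2.79, 3.14, 3.14, 3.14, 3.14].

### API

Orientations are given as [roll, pitch, yaw] about the fixed x, y, z axes, in that order (R = Rz(yaw) Ry(pitch) Rx(roll)).
In Python, from bench import telemetry, snapshot, ticket, robot gives the robot as it stands.
- The arm moves only by the tool apply_moves, never from a script. Its argument "moves" is a list that holds one entry, the list of rows, each a list of 5 numbers: the shift along the tool's x, y, z in units of 50 mm (1.0 is 50 mm), then the turn about the tool's z in units of 10 degrees (1.0 is 10 degrees), then the closure, from 0 (fully open) to 1 (shut). A call has 1 to 10 rows; each row is the pose to reach, as a shift and turn from the pose commanded when the call began, along the tool's axes at that moment; what a row does not reach only later rows make up. A row lasts 1/8 s, in which the tool goes at most 62.5 mm and 10.7 degrees, less where a joint would pass 70% of its speed; a pose out of reach is approached as far as the arm can. A call with a gripper value outside its range is refused whole. The fingers move at their own pace and stop on an object; the grip force is fixed at half the most. Time passes only in rows, so rows that repeat a pose let the fingers close. It gives the time, the measured TCP pose, the force, the opening and the grip force at its end, in the units of the state.
- telemetry.get_obs(): the state, without advancing time (a new reading comes with each control period).
- snapshot(name): name is "scene" or "top"; returns a dict with "image" (400x640x3 uint8, red, green, blue), "fovy" (degrees; the focal length in pixels is half the picture's height over the tangent of half this angle, whatever the lens; pixels are square), "cx", "cy" (the principal point, pixels), "D" ([k1, k2, p1, p2, k3] as OpenCV has them; the pictures are not rectified), "R" (3x3) and "t" (3): a world point X has camera coordinates R X + t. Camera axes: x right, y down, z forward; pixel columns grow to the right and rows downward; lengths in m; the calibration is good to about 2 mm. A picture is of the moment at which its call begins. There is no depth.
- ticket.close_job(): hands the job in; it is judged then, once.
The state is a dict: "time": time; "joint_positions": joint angles; "qvel": joint speeds; "joint_torque": joint torques, N m; "tool_pos": TCP position; "ee_rot": TCP orientation; "wrist_force": force on the tool from outside, world axes, zero at the start; "wrist_torque": the same for the moment, N m; "width": finger opening in m; "finger_force": force on a finger pad.
Only numpy, scipy, OpenCV 4.12 (cv2) and the standard library are available. Lean on these libraries where they do the work, as an engineer would, in place of code of your own. Each camera call takes 0.05 s, during which the arm holds its last target. There are 200 camera calls.

## Working session

There is one attempt and no reset: what is moved stays moved. The work goes in short steps, Python scripts to look and compute and a tool call to move; the robot and the scene stay as the last step left them, time stands still between calls to the robot, and variables do not carry over. Pictures are saved under pics/ and viewed, at most 10 in all, crops included, and the job is handed in when it is done.

Besides the shell and the picture viewer there is one more tool, called by a JSON object that holds its "fn" and its "kwargs". apply_moves: Moves the arm, as the interface text tells. Its arguments: {"type":"object","properties":{"moves":{"type":"array","items":{"type":"array","items":{"type":"array","items":{"type":"number"}}}}},"required":["moves"]}

```bash
mkdir -p pics; ls; cat > h.py <<'E'
import numpy as np, cv2
from scipy.spatial.transform import Rotation as Ro
from bench import telemetry, snapshot, ticket, robot
def cam(n):
    s=snapshot(n); f=200/np.tan(np.radians(s['fovy'])/2)
    s['K']=np.array([[f,0,s['cx']],[0,f,s['cy']],[0,0,1]]); s['D']=np.array(s['D'],float); s['R']=np.array(s['R']); s['t']=np.array(s['t']); return s
def proj(s,X): return cv2.projectPoints(np.atleast_2d(np.array(X,float)),cv2.Rodrigues(s['R'])[0],s['t'],s['K'],s['D'])[0][:,0]
def ray(s,px):
    u=cv2.undistortPoints(np.array(px,float).reshape(-1,1,2),s['K'],s['D'])[:,0]
    d=np.c_[u,np.ones(len(u))]@s['R']; return -s['R'].T@s['t'],d
def atz(s,px,z):
    o,d=ray(s,px); return o+d*((z-o[2])/d[:,2])[:,None]
def save(s,n,box=None,k=1):
    im=s['image'][:,:,::-1]
    if box: im=im[box[1]:box[3],box[0]:box[2]]
    cv2.imwrite('pics/'+n,cv2.resize(im,None,fx=k,fy=k,interpolation=cv2.INTER_CUBIC))
E
python3 - <<'E'
from h import *
print(telemetry.get_obs()); 
a,b=cam('scene'),cam('top')
for s in (a,b): print(s['fovy'],s['cx'],s['cy'],s['D'],-s['R'].T@s['t'],s['R'][2])
A=np.vstack([a['image'],b['image']])[:,:,::-1]
save(a,'a.png',None,1.25);save(b,'b.png',None,1.25)
E
```

```text
pics
{'time': 0.0, 'joint_positions': array([-1.42012456e+00,  8.79507148e-02,  1.37223236e+00, -8.31379372e-06,
        1.68360742e+00, -1.03116949e-01]), 'qvel': array([ 1.26740055e-03,  8.37200012e-04,  6.24360768e-05, -3.75599091e-04,
       -6.02064988e-04,  2.79283000e-03]), 'joint_torque': array([ 4.65794637e-04, -3.40184855e+01, -3.02423787e+01,  7.18507846e-02,
        3.29691439e-02, -1.60454770e-04]), 'tool_pos': array([ 0.13805864, -0.53227523,  0.40351716]), 'ee_rot': array([-3.13940564e+00, -2.18013225e-04,  2.53787552e-01]), 'wrist_force': array([-0.07843337, -0.34569085, -0.13064735]), 'wrist_torque': array([ 0.01214106,  0.00393965, -0.05513704]), 'finger_force': 0.0, 'width': 0.09380732846617124}
42.23639040721721 313.52504173684275 209.56720172951842 [-0.09052585  0.          0.          0.          0.        ] [-0.28089068  0.46371743  0.86476608] [ 0.68530951 -0.41076204 -0.60135299]
49.0612883276177 318.4103744482608 197.3237793995912 [-0.0475668  0.         0.         0.         0.       ] [ 0.44429158 -0.00898178  1.36071942] [ 9.01192877e-02 -8.12441087e-04 -9.95930647e-01]
```

View pics/a.png

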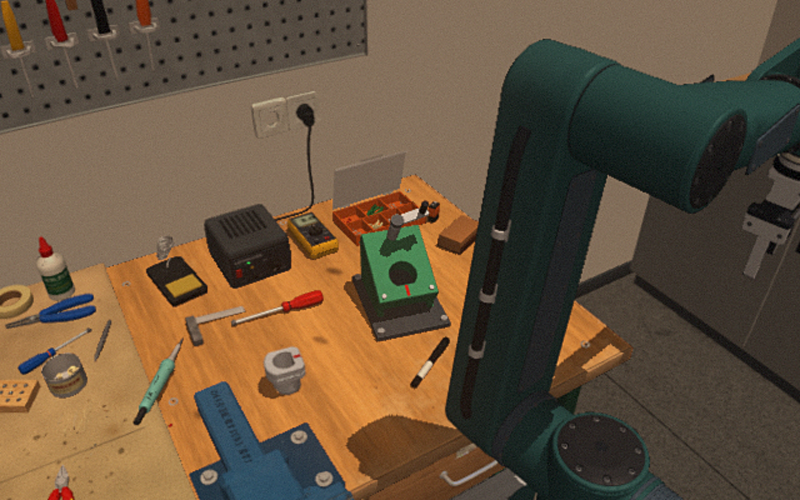

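View pics/b.png

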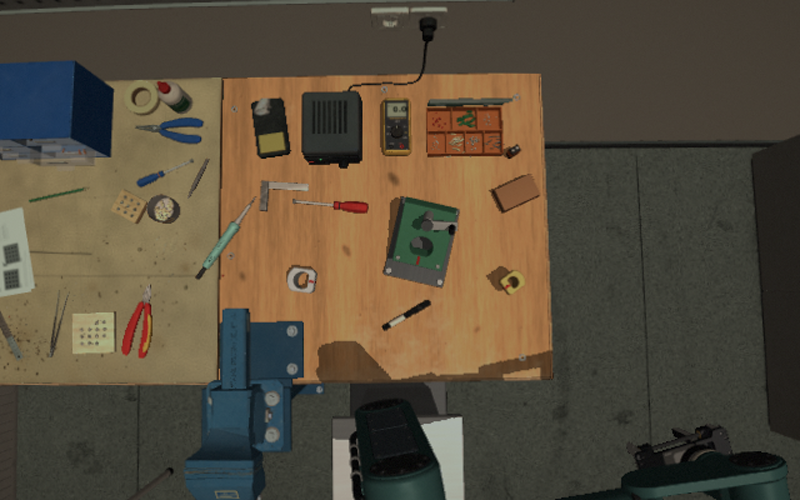

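```bash
python3 - <<'E'
from h import *
b=cam('top');a=cam('scene');i=b['image'][:,:,::-1]; j=a['image'][:,:,::-1]
c=lambda im,x,y,w,h,k:cv2.resize(im[y:y+h,x:x+w],(w*k,h*k),interpolation=cv2.INTER_CUBIC)
L=c(i,221,203,40,40,7);I=c(i,388,206,40,40,7);J=c(i,300,150,75,84,6)
S=c(j,205,270,50,50,5)
out=np.zeros((600,800,3),np.uint8); out[:280,:280]=L;out[300:580,:280]=I;out[:504,300:750]=J
cv2.imwrite('pics/c.png',out)
Jc=c(j,275,160,90,115,5); cv2.imwrite('pics/d.png',np.hstack([Jc,np.vstack([S,np.zeros((575-250,250,3),np.uint8)])]))
for p,z in (((302,279),.064),((512,282),.078),((418,242),.09)): print(atz(b,[np.array(p)/1.25],z))
E
```

```text
[[0.48853881 0.21860425 0.064     ]]
[[ 0.4727588  -0.27560978  0.078     ]]
[[ 0.56938703 -0.0567848   0.09      ]]
```

View pics/c.png

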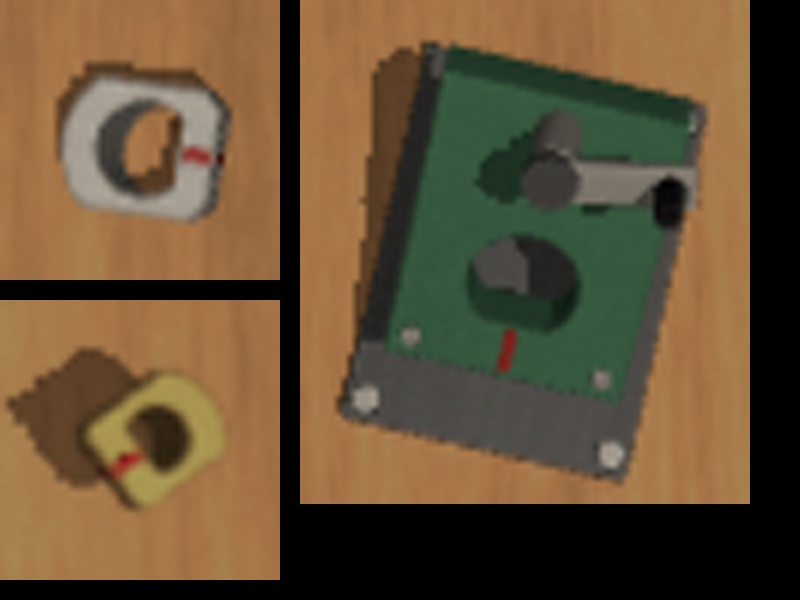

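View pics/d.png

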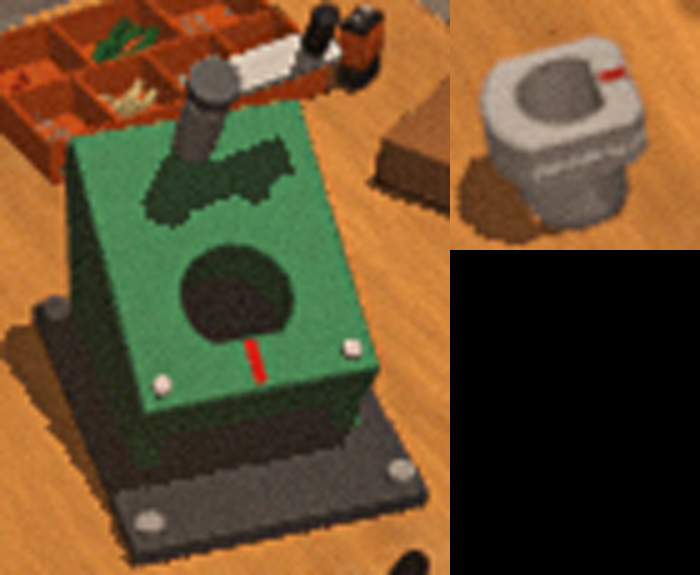

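```bash
cat > fit.py <<'E'
from h import *
from scipy.optimize import minimize, least_squares
def headpts(R,g,k):
    t=np.linspace(0,2*np.pi,180); p=np.c_[R*np.cos(t),R*np.sin(t)]
    p[:,1]=np.clip(p[:,1],-g,g); p[:,0]=np.maximum(p[:,0],-k); return p
P={'liner':(36,28,30,26,20,36),'inner':(30,22,24,19,13,50)}
def fitsleeve(name,mcs,x0):
    R,g,k,r,f,h=P[name]
    H=headpts(R,g,k);T=headpts(r,99,f)
    pts=np.vstack([np.c_[H,0*H[:,0]+28],np.c_[H,0*H[:,0]],np.c_[T,0*T[:,0]-h]])/1e3
    def cost(q):
        W=pts@Ro.from_euler('z',q[2]).as_matrix().T+[q[0],q[1],h/1e3]
        c=0
        for s,m in mcs:
            u=proj(s,W); M=np.zeros((1600,2560),np.uint8)
            n=180
            for sl in (slice(0,360),slice(180,540)):
                hh=pts[sl]
            for A in (u[:360],): cv2.fillConvexPoly(M,cv2.convexHull(np.round(A*4+1.5).astype(np.int32)),1)
            cv2.fillConvexPoly(M,cv2.convexHull(np.round(np.vstack([u[360:],u[180:360].mean(0)+(u[360:]-u[360:].mean(0))])*4+1.5).astype(np.int32)),1)
            c+=1-(M&m).sum()/(M|m).sum()
        return c
    best=min((minimize(cost,[x0[0]+dx,x0[1]+dy,x0[2]+dw],method='Nelder-Mead',options=dict(initial_simplex=[np.array(x0)+d for d in ([0,0,0],[.006,0,0],[0,.006,0],[0,0,.15])])) for dx,dy,dw in ((0,0,0),(.003,-.003,.1))),key=lambda r:r.fun)
    return best.x,best.fun
def mask(s,fn,box):
    hsv=cv2.cvtColor(s['image'],cv2.COLOR_RGB2HSV); m=fn(hsv).astype(np.uint8)
    z=np.zeros_like(m); x0,y0,x1,y1=box; z[y0:y1,x0:x1]=m[y0:y1,x0:x1]
    z=cv2.morphologyEx(z,cv2.MORPH_CLOSE,np.ones((3,3)))
    n,l,st,_=cv2.connectedComponentsWithStats(z); i=1+st[1:,4].argmax(); z=(l==i).astype(np.uint8)
    cs=cv2.findContours(z,cv2.RETR_EXTERNAL,cv2.CHAIN_APPROX_NONE)[0]; cv2.drawContours(z,cs,-1,1,-1)
    return cv2.resize(z,None,fx=4,fy=4,interpolation=cv2.INTER_NEAREST)
E
python3 - <<'E'
from fit import *
b=cam('top');a=cam('scene')
hs=cv2.cvtColor(b['image'],cv2.COLOR_RGB2HSV);
print(hs[216,239:241],hs[195,240],hs[222,405],hs[228,418],hs[232,418],hs[218,392],hs[240,420])
lg=lambda h:(h[...,1]<75)|(h[...,0]>165)&(h[...,1]>120)
mt=mask(b,lg,(226,208,256,238)); ms=mask(a,lg,(205,272,250,318))
ia=lambda h:((h[...,0]>20)&(h[...,0]<35)&(h[...,1]>90))|((h[...,0]>165)|(h[...,0]<4))&(h[...,1]>150)
mi=mask(b,ia,(395,210,425,242))
for n,m in(('mt',mt),('ms',ms),('mi',mi)): print(n,m.sum()/16)
# yaw: red mark at -x local; liner mark is towards -y world (right) -> local -x=(0,-1): yaw=+90deg
print(fitsleeve('liner',[(b,mt)],[.486,.216,1.6]),fitsleeve('liner',[(b,mt),(a,ms)],[.486,.216,1.6]))
print(fitsleeve('inner',[(b,mi)],[.472,-.272,-0.7]))
v=np.zeros((600,800),np.uint8)
v[:160,:160]=mt[820:980,890:1050]*255;v[:220,200:400]=ms[1070:1290,810:1010]*255;v[:160,420:580]=mi[820:980,1560:1720]*255
# jig
top=[(388,345),(622,400)];sc=[(147,412),(378,370),(70,140),(300,100)]
T=np.array([[300+(u-300)/6,150+w/6] for u,w in top]); S=np.array([[275+u/5,160+w/5] for u,w in sc])
def sock(q): return Ro.from_euler('zy',[0,0]) 
def W(q,p):
    R=(Ro.from_euler('z',q[2])*Ro.from_euler('y',-np.pi/6)).as_matrix(); return p@R.T+[q[0],q[1],.09]
f=np.array([[-50,60,0],[-50,-60,0],[100,60,0],[100,-60,0]])/1e3
for D in (0,1,2):
    res=lambda q:np.r_[(proj(b,W(q,f[:2]))-T).ravel()*(D!=1),(proj(a,W(q,f))-S).ravel()*(D!=2)]
    r=least_squares(res,[.57,-.06,-.2]); print(r.x,np.round(r.fun,1))
cv2.imwrite('pics/m.png',v)
E
```

```text
[[ 17  30 169]
 [ 20  32 161]] [ 14 147 160] [ 23 135 168] [ 21 139 163] [ 15 144 165] [ 15 141 147] [ 16 140 167]
mt 398.0
ms 877.0
mi 222.0
(array([0.48778834, 0.22070722, 1.43069808]), np.float64(0.07752613240418116)) (array([0.4874297 , 0.22067391, 1.43296591]), np.float64(0.23717770884540268))
(array([ 0.47312123, -0.27925182, -1.12807214]), np.float64(0.2670935757074985))
[ 0.55752456 -0.06457191 -0.23963666] [-0.8  0.6 -0.3  0.4 -0.4  0.4  0.9 -0.6 -0.  -1.1 -0.1 -0.9]
[ 0.55602883 -0.06333466 -0.24259607] [-0.   0.  -0.   0.  -0.6  0.9  0.8 -0.1 -0.1 -0.7 -0.1 -0.5]
[ 0.55888067 -0.06652772 -0.24809098] [-0.2 -0.1  0.2  0.1 -0.  -0.   0.  -0.   0.  -0.   0.  -0. ]
```

```bash
python3 - <<'E'
from fit import *
b=cam('top')
im=cv2.GaussianBlur(b['image'],(3,3),.7)
x0,y0=392,206
c=cv2.resize(im[y0:y0+40,x0:x0+40],None,fx=4,fy=4,interpolation=cv2.INTER_CUBIC).astype(int)
# yellow-ness: (R-G) small relative and B low
r,g,bl=c[...,0],c[...,1],c[...,2]
m=((r-g)<0.22*r)&(bl<0.72*r)&(r>90)
m=m.astype(np.uint8)
m=cv2.morphologyEx(m,cv2.MORPH_OPEN,np.ones((5,5)))
n,l,st,_=cv2.connectedComponentsWithStats(m);i=1+st[1:,4].argmax();m=(l==i).astype(np.uint8)
h=cv2.convexHull(np.argwhere(m)[:,::-1].astype(np.int32)); cv2.fillConvexPoly(m,h,1)
M=np.zeros((1600,2560),np.uint8); M[y0*4:y0*4+160,x0*4:x0*4+160]=m
print(m.sum()/16); 
for w in(-.7,-.95): print(fitsleeve('inner',[(b,M)],[.472,-.272,w]))
q=fitsleeve('inner',[(b,M)],[.472,-.272,-.95])[0]
o=c.astype(np.uint8).copy()
for z,(R,g,k) in ((.078,(30,22,24)),):
    H=headpts(R,g,k)/1e3; Wp=np.c_[H,0*H[:,0]]@Ro.from_euler('z',q[2]).as_matrix().T+[q[0],q[1],z]
    u=(proj(b,Wp)-[x0,y0])*4+1.5; cv2.polylines(o,[np.round(u).astype(np.int32)],True,(0,0,255))
ql=[.4876,.2207,1.431]
H=headpts(36,28,30)/1e3; Wp=np.c_[H,0*H[:,0]]@Ro.from_euler('z',ql[2]).as_matrix().T+[ql[0],ql[1],.064]
o2=cv2.resize(b['image'][200:240,221:261],None,fx=4,fy=4,interpolation=cv2.INTER_CUBIC)
u=(proj(b,Wp)-[221,200])*4+1.5; cv2.polylines(o2,[np.round(u).astype(np.int32)],True,(0,0,255))
# jig overlay
o3=cv2.resize(b['image'][150:234,300:375],None,fx=4,fy=4,interpolation=cv2.INTER_CUBIC)
Rj=(Ro.from_euler('z',-.241)*Ro.from_euler('y',-np.pi/6)).as_matrix()
for P_ in (headpts(27.5,99,21.5),np.array([[-50,60],[-50,-60],[100,-60],[100,60]])):
    Wp=np.c_[P_/1e3,np.zeros(len(P_))]@Rj.T+[.5575,-.0645,.09]
    cv2.polylines(o3,[np.round((proj(b,Wp)-[300,150])*4+1.5).astype(np.int32)],True,(0,0,255))
for A in np.linspace(1.5,1.9,5):
    w=np.array([.084-.054*np.cos(A),-.054*np.sin(A),.0985])@Rj.T+[.5575,-.0645,.09]; u=np.round((proj(b,w)[0]-[300,150])*4+1.5).astype(int); cv2.circle(o3,tuple(map(int,u)),2,(255,255,0),-1)
out=np.zeros((336,470,3),np.uint8);out[:160,:160]=o;out[170:330,:160]=o2;out[:336,165:465]=o3
cv2.imwrite('pics/e.png',cv2.resize(out[:,:,::-1],None,fx=1.7,fy=1.7))
E
```

```text
259.875
(array([ 0.47492952, -0.2796675 , -1.03743232]), np.float64(0.14526748971193415))
(array([ 0.47264079, -0.27831955, -0.91122656]), np.float64(0.15246636771300448))
```

View pics/e.png

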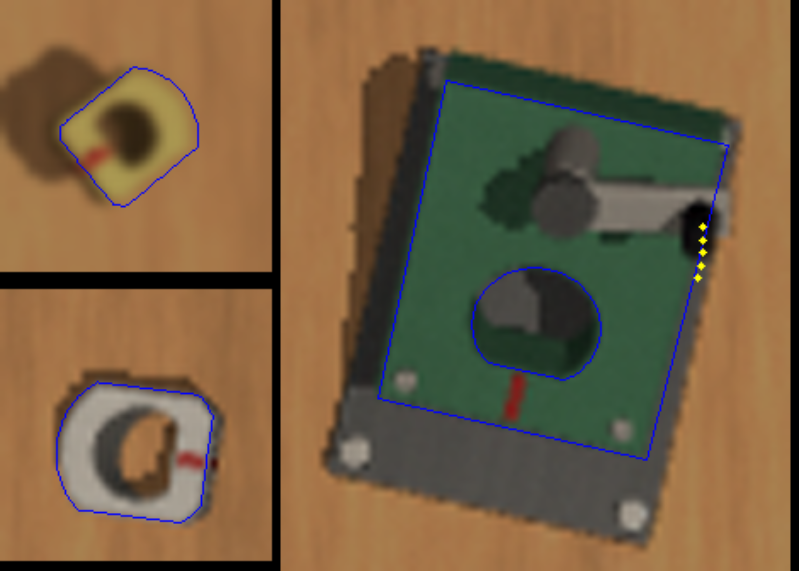

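```bash
cat >> h.py <<'E'
S0=np.array([.5575,-.0645,.09]); SY=-.241
RJ=(Ro.from_euler('z',SY)*Ro.from_euler('y',-np.pi/6)).as_matrix()
def sock(p): return S0+RJ@(np.array(p)/1e3)
def plan(p,yaw,cur=None,cyaw=None):
    o=telemetry.get_obs(); p0=o['tool_pos'] if cur is None else np.array(cur); w=o['ee_rot'][2] if cyaw is None else cyaw
    R=Ro.from_euler('xyz',[np.pi,0,w]).as_matrix()
    d=R.T@(np.array(p)-p0)/.05; a=-(yaw-w)
    return np.round(np.r_[d,np.degrees(a)/10],2)
def sleeve_tcp(o,R,h=22):  # TCP for grip h mm up sleeve axis
    return np.array(o)+R@[0,0,h/1e3]+[0,0,.18]
E
python3 - <<'E'
from h import *
b=cam('top');a=cam('scene')
print(plan([.4876,.2207,.34],1.431),np.linalg.norm([.35,.75]))
for A in (1.5,1.7,1.8,1.9):
  for z in(66.5,98.5):
    w=sock([84-54*np.cos(A),-54*np.sin(A),z]); print(A,z,np.round((proj(a,w)[0]-[275,160])*5),np.round((proj(b,w)[0]-[300,150])*6+[300,0]))
print(np.round((proj(a,sock([84,0,66]))[0]-[275,160])*5))
# vise spine end triangulate
o1,d1=ray(a,[[210/1.25,388/1.25]]);o2,d2=ray(b,[[235/1.25,312/1.25]])
A=np.c_[d1[0],-d2[0]];t=np.linalg.lstsq(A,o2-o1,rcond=None)[0];print(o1+d1[0]*t[0],o2+d2[0]*t[1])
E
```

```text
[ 10.55 -12.82   1.29  -6.74] 0.8276472678623424
1.5 66.5 [324.  70.] [666. 215.]
1.5 98.5 [338.  39.] [665. 243.]
1.7 66.5 [318.  51.] [671. 193.]
1.7 98.5 [331.  19.] [670. 220.]
1.8 66.5 [313.  42.] [672. 182.]
1.8 98.5 [326.   9.] [670. 209.]
1.9 66.5 [307.  33.] [672. 170.]
1.9 98.5 [320.   0.] [670. 198.]
[215.  82.]
[0.41727108 0.36181438 0.13783877] [0.41478477 0.35623135 0.1362335 ]
```

{"fn": "apply_moves", "kwargs": {"moves": [[[0.75,-0.9,0,-0.5,0],[1.5,-1.8,0,-1,0],[2.25,-2.75,0,-1.5,0],[3.0,-3.65,0,-2,0],[3.75,-4.55,0,-2.5,0],[4.5,-5.5,0,-3,0],[5.3,-6.4,0,-3.5,0],[6.05,-7.3,0,-4,0],[6.8,-8.2,0,-4.5,0],[7.5,-9.1,0,-5,0]]]}}

```text
time: 1.7
tool_pos: [0.3871, 0.0042, 0.4051]
ee_rot: [3.14, -0.0, 1.13]
wrist_force: [1.4, -0.6, 1.0]
width: 0.0939
finger_force: 0.0
```

```bash
python3 -c "
from h import *
print(plan([.4876,.2207,.30],1.431),plan([.4876,.2207,.238],1.431))"
```

```text
[ 4.77 -0.03  2.1  -1.73] [ 4.77 -0.03  3.34 -1.73]
```

{"fn": "apply_moves", "kwargs": {"moves": [[[1.2,0,0,-0.6,0],[2.4,0,0,-1.2,0],[3.6,0,0.5,-1.73,0],[4.6,-0.03,1.2,-1.73,0],[4.77,-0.03,2.1,-1.73,0],[4.77,-0.03,2.1,-1.73,0],[4.77,-0.03,2.1,-1.73,0]]]}}

```text
time: 2.58
tool_pos: [0.4883, 0.2178, 0.3013]
ee_rot: [3.14, -0.001, 1.428]
wrist_force: [0.0, -0.4, 0.7]
width: 0.094
finger_force: 0.0
```

```bash
python3 -c "
from h import *
print(plan([.4876,.2207,.238],1.431))
a=cam('scene');save(a,'f.png',(190,200,310,330),4)"
```

```text
[ 0.05 -0.02  1.27 -0.02]
```

View pics/f.png

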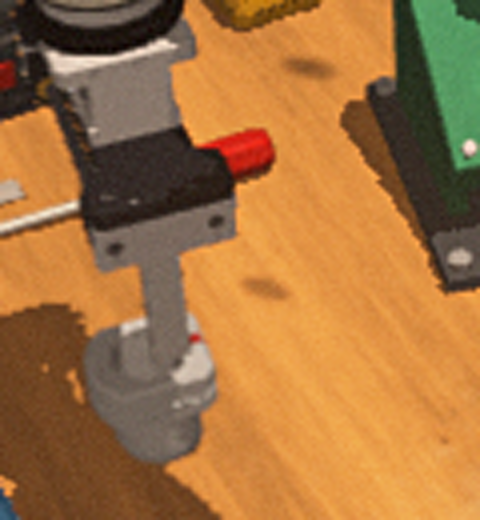

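{"fn": "apply_moves", "kwargs": {"moves": [[[0.05,-0.02,0.7,0,0],[0.05,-0.02,1.27,0,0],[0.05,-0.02,1.27,0,0],[0.05,-0.02,1.27,0,1],[0.05,-0.02,1.27,0,1],[0.05,-0.02,1.27,0,1],[0.05,-0.02,1.27,0,1],[0.05,-0.02,1.27,0,1]]]}}

```text
time: 3.62
tool_pos: [0.4873, 0.2209, 0.2366]
ee_rot: [-3.142, -0.0, 1.429]
wrist_force: [-1.0, -1.0, 3.6]
width: 0.0557
finger_force: 30.0
```

```bash
python3 -c "
from h import *
d=np.array([np.cos(SY),np.sin(SY),0])
e=S0+d*-.0433; e[2]=.065   # plate front edge mid
p=e-d*.060; p[2]=.110+.18
print(e,p,plan(p,2.90), plan(p+[0,0,.07],2.9), telemetry.get_obs()['wrist_force'])"
```

```text
[ 0.51545138 -0.05416542  0.065     ] [ 0.45718539 -0.03984499  0.29      ] [-5.25  0.14 -1.07 -8.43] [-5.25  0.14 -2.47 -8.43] [-1.02459835 -1.04415255  3.60122077]
```

{"fn": "apply_moves", "kwargs": {"moves": [[[0,0,-1.2,0,1],[-0.8,0,-1.8,-1,1],[-1.8,0,-1.8,-2,1],[-2.9,0,-1.8,-3,1],[-4.0,0.14,-1.8,-4,1],[-4.8,0.14,-1.8,-5,1],[-5.25,0.14,-1.8,-6,1],[-5.25,0.14,-1.6,-7,1],[-5.25,0.14,-1.3,-8,1],[-5.25,0.14,-1.1,-8.4,1]]]}}

```text
time: 4.88
tool_pos: [0.4566, -0.0402, 0.2897]
ee_rot: [-3.141, -0.002, 2.897]
wrist_force: [0.1, -0.3, -1.6]
width: 0.0557
finger_force: 30.0
```

```bash
python3 -c "
from h import *
d=np.array([np.cos(SY),np.sin(SY),0])
e=S0+d*-.0433; e[2]=.065
for k in (.024,.010,-.001,-.004): p=e-d*k; p[2]=.29;print(k,plan(p,2.90))
a=cam('scene');save(a,'g.png',(240,130,400,290),4)"
```

```text
0.024 [-0.73  0.01 -0.01 -0.02]
0.01 [-1.01  0.01 -0.01 -0.02]
-0.001 [-1.23  0.01 -0.01 -0.02]
-0.004 [-1.29  0.01 -0.01 -0.02]
```

View pics/g.png

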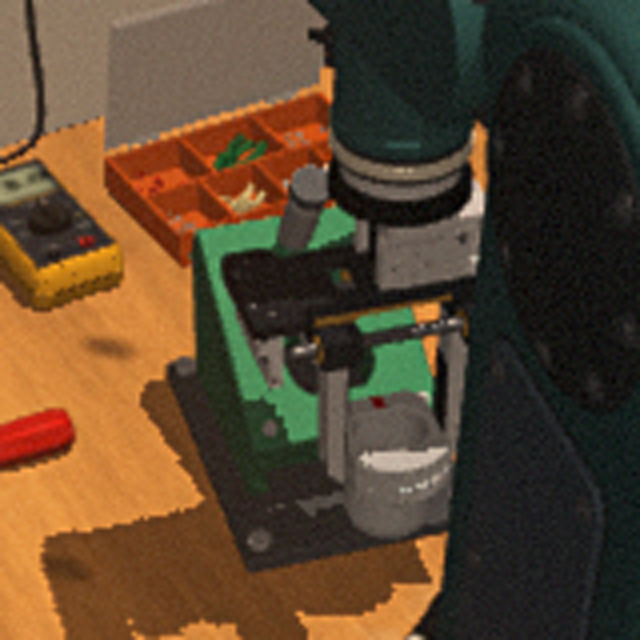

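{"fn": "apply_moves", "kwargs": {"moves": [[[-0.5,0,0,0,1],[-0.75,0,0,0,1],[-0.85,0,0,0,1],[-0.95,0,0,0,1]]]}}

```text
time: 5.42
tool_pos: [0.5006, -0.0509, 0.2905]
ee_rot: [-3.141, -0.014, 2.895]
wrist_force: [-12.6, 2.1, 7.7]
width: 0.0557
finger_force: 30.0
```

{"fn": "apply_moves", "kwargs": {"moves": [[[-0.08,0,0,0,1],[-0.16,0,0,0,1],[-0.24,0,0,0,1],[-0.32,0,0,0,1],[-0.34,0,0,0,1],[-0.34,0,0,0,1]]]}}

```text
time: 6.18
tool_pos: [0.518, -0.0553, 0.2918]
ee_rot: [-3.141, -0.007, 2.894]
wrist_force: [-7.7, 0.4, 5.5]
width: 0.0559
finger_force: 30.0
```

```bash
python3 -c "
from h import *
d=np.array([np.cos(SY),np.sin(SY),0])
e=S0+d*-.0433; e[2]=.065
o=telemetry.get_obs(); print(o['tool_pos'],o['wrist_torque'],(o['tool_pos']-e)@d)
a=cam('scene');save(a,'i.png',(290,180,370,280),5)"
```

```text
[ 0.51797816 -0.05532271  0.29181928] [0.39888111 1.54220786 0.04336835] 0.002729968259330676
```

View pics/i.png

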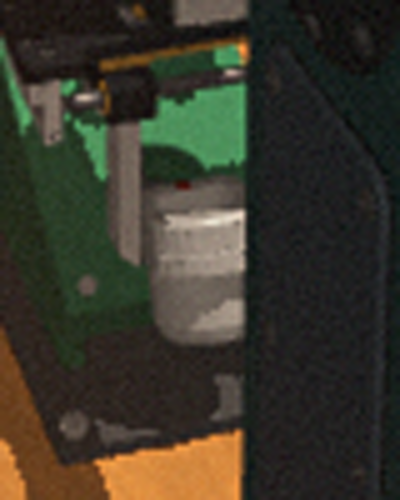

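{"fn": "apply_moves", "kwargs": {"moves": [[[-0.04,0,0,0,1],[-0.04,0,0,0,1],[0.6,0,0,0,1],[1.2,0,-0.6,0.5,1],[1.2,0,-1.3,1.5,1],[1.2,0,-1.4,2.5,1],[1.2,0,-1.4,3.5,1],[1.2,0,-1.4,4.5,1],[1.2,0,-1.4,5.5,1],[1.2,0,-1.4,6.5,1]]]}}

```text
time: 7.48
tool_pos: [0.4612, -0.041, 0.3612]
ee_rot: [-3.142, 0.0, 1.754]
wrist_force: [-0.9, 0.8, -1.0]
width: 0.0558
finger_force: 30.0
```

```bash
python3 -c "
from h import *
p=sock([0,0,52+20.6])+[0,0,.18]; print(p,plan(p+[0,0,.02],SY), telemetry.get_obs()['joint_positions'])"
```

```text
[ 0.52224908 -0.05583614  0.33287344] [-0.51  1.15  0.17 11.43] [-2.11245340e-01 -9.54544765e-02  1.63883756e+00 -1.77112487e-04
  1.59822179e+00 -3.94434118e-01]
```

{"fn": "apply_moves", "kwargs": {"moves": [[[0,0,0,1,1],[0,0,0,2,1],[0,0,0,3,1],[0,0,0,4,1],[0,0,0,5,1],[0,0,0,6,1],[0,0,0,7,1],[0,0,0,8,1],[0,0,0,9,1],[0,0,0,10,1]]]}}

```text
time: 8.72
tool_pos: [0.4612, -0.0411, 0.3612]
ee_rot: [3.141, 0.0, 0.009]
wrist_force: [-0.2, -0.4, -2.8]
width: 0.0555
finger_force: 30.0
```

{"fn": "apply_moves", "kwargs": {"moves": [[[0,0,0,1,1],[0,0,0,1.43,1],[0,0,0,1.43,1]]]}}

```text
time: 9.1
tool_pos: [0.4612, -0.041, 0.3612]
ee_rot: [3.142, 0.0, -0.234]
wrist_force: [0.1, 0.8, -1.3]
width: 0.0559
finger_force: 30.0
```

```bash
python3 -c "
from h import *
p=sock([0,0,52+20.6])+[0,0,.18]; print(plan(p,SY),plan(sock([0,0,8+20.6])+[0,0,.18],SY))
a=cam('scene');save(a,'j.png',(270,150,370,260),5)"
```

```text
[1.26 0.   0.57 0.04] [1.7  0.01 1.33 0.04]
```

View pics/j.png

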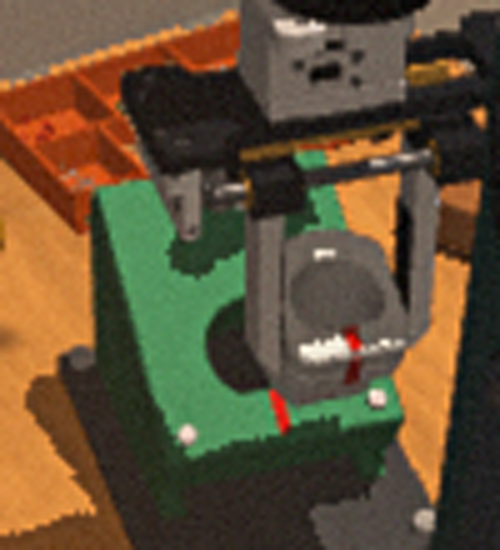

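{"fn": "apply_moves", "kwargs": {"moves": [[[0.8,0,0.2,0,1],[1.26,0,0.5,0.04,1],[1.26,0,0.57,0.04,1],[1.3,0,0.64,0.04,1],[1.34,0,0.71,0.04,1],[1.37,0,0.76,0.04,1],[1.37,0,0.76,0.04,1]]]}}

```text
time: 10.02
tool_pos: [0.5278, -0.057, 0.3233]
ee_rot: [3.142, -0.0, -0.242]
wrist_force: [-0.7, 0.2, -2.2]
width: 0.0555
finger_force: 30.0
```

{"fn": "apply_moves", "kwargs": {"moves": [[[0.04,0,0.07,0,1],[0.08,0,0.14,0,1],[0.12,0,0.21,0,1],[0.16,0,0.28,0,1],[0.2,0,0.35,0,1],[0.2,0,0.35,0,1]]]}}

```text
time: 10.78
tool_pos: [0.5379, -0.0593, 0.3051]
ee_rot: [-3.141, 0.0, -0.242]
wrist_force: [1.1, 1.7, -3.4]
width: 0.0558
finger_force: 30.0
```

```bash
python3 -c "
from h import *
o=telemetry.get_obs(); g=RJ.T@(o['tool_pos']-[0,0,.18]-S0)*1e3; print(g,RJ.T@o['wrist_force'],o['wrist_torque'])"
```

```text
[3.31090320e-02 4.02402633e-01 4.05519131e+01] [-1.16684616  1.87909527 -3.30877032] [ 0.46465041 -0.22130099  0.07334152]
```

{"fn": "apply_moves", "kwargs": {"moves": [[[0.04,0,0.07,0,1],[0.08,0,0.14,0,1],[0.11,0,0.19,0,1],[0.13,0,0.23,0,1],[0.13,0,0.23,0,1]]]}}

```text
time: 11.4
tool_pos: [0.5438, -0.0604, 0.2939]
ee_rot: [-3.14, 0.002, -0.241]
wrist_force: [-2.1, 5.1, 0.1]
width: 0.0556
finger_force: 30.0
```

```bash
python3 -c "
from h import *
o=telemetry.get_obs(); g=RJ.T@(o['tool_pos']-[0,0,.18]-S0)*1e3; print(g,RJ.T@o['wrist_force'],o['wrist_torque'])"
```

```text
[-0.40784061  0.69540681 27.88205359] [-2.77750177  4.44761819  1.67732172] [1.01508792 0.43581271 0.0885694 ]
```

{"fn": "apply_moves", "kwargs": {"moves": [[[0,0,0,0,0],[0,0,0,0,0],[0,0,0,0,0],[-0.2,0,-0.35,0,0],[-0.42,0,-0.73,0,0],[-0.42,0,-0.73,0,0.53],[-0.42,0,-0.73,0,0.53],[-0.42,0,-0.73,0,0.53]]]}}

```text
time: 12.4
tool_pos: [0.5236, -0.056, 0.33]
ee_rot: [3.141, 0.001, -0.242]
wrist_force: [-0.3, 0.4, -0.0]
width: 0.0675
finger_force: 0.0
```

```bash
python3 -c "
from h import *
o=telemetry.get_obs(); g=RJ.T@(o['tool_pos']-[0,0,.18]-S0)*1e3; print(g,RJ.T@o['wrist_force'],o['width'])
from h import sock
print(plan(sock([0,0,50])+[0,0,.18],SY),plan(sock([0,0,45])+[0,0,.18],SY))"
```

```text
[-0.27462206  0.17130628 69.49747852] [-0.36570913  0.33758122  0.16763958] 0.06753234113947287
[ 0.2   0.    0.33 -0.  ] [ 0.25  0.    0.42 -0.  ]
```

{"fn": "apply_moves", "kwargs": {"moves": [[[0,0,0,0,0.53],[0,0,0,0,0.53],[0,0,0,0,0.53],[0.1,0,0.17,0,0.53],[0.14,0,0.24,0,0.53],[0.17,0,0.29,0,0.53],[0.19,0,0.33,0,0.53]]]}}

```text
time: 13.28
tool_pos: [0.533, -0.0583, 0.3139]
ee_rot: [3.142, 0.0, -0.242]
wrist_force: [-1.4, -0.0, 0.6]
width: 0.0438
finger_force: 0.0
```

{"fn": "apply_moves", "kwargs": {"moves": [[[0.02,0,0.03,0,0.53],[0.04,0,0.07,0,0.53],[0.06,0,0.1,0,0.53],[0.06,0,0.1,0,0.53]]]}}

```text
time: 13.78
tool_pos: [0.5346, -0.0586, 0.312]
ee_rot: [3.141, 0.003, -0.242]
wrist_force: [-10.0, 1.7, 12.9]
width: 0.0442
finger_force: 7.3
```

```bash
python3 -c "
from h import *
o=telemetry.get_obs(); g=RJ.T@(o['tool_pos']-[0,0,.18]-S0)*1e3; print(g,RJ.T@o['wrist_force'],o['width'])
"
```

```text
[ 0.54678933  0.23941628 48.17830505] [-2.33659091 -0.73928837 16.26139528] 0.04417834612192877
```

{"fn": "apply_moves", "kwargs": {"moves": [[[-0.2,0,-0.35,0,0],[-0.4,0,-1.0,0,0],[-0.4,0,-1.2,0,0]]]}}

```text
time: 14.15
tool_pos: [0.5163, -0.0541, 0.3723]
ee_rot: [-3.141, -0.006, -0.242]
wrist_force: [1.4, 1.0, 0.4]
width: 0.0714
finger_force: 0.0
```

```bash
python3 - <<'E'
from fit import *
fr=[cam('top') for _ in range(4)]; b=fr[0]
im=np.mean([f['image'] for f in fr],0)
x0,y0=392,206
c=cv2.resize(im[y0:y0+40,x0:x0+40].astype(np.float32),None,fx=4,fy=4,interpolation=cv2.INTER_LINEAR)
f=(c[...,0]-c[...,1])/(c.sum(2)+1)
print(np.round(f[8::16,8::16],2)); print(np.round(c.sum(2)[8::16,8::16]))
red=(c[...,0]-c[...,1]>70)&(c[...,1]<c[...,2]*1.4)
print('red',np.argwhere(c[...,0]>2.2*c[...,1]).mean(0)[::-1]/4+[x0-.375,y0-.375],(c[...,0]>2.2*c[...,1]).sum())
thr=.095
m=((f<thr)&(c.sum(2)>160)).astype(np.uint8)
m=cv2.morphologyEx(m,cv2.MORPH_OPEN,np.ones((9,9)))
n,l,st,_=cv2.connectedComponentsWithStats(m);i=1+st[1:,4].argmax();m=(l==i).astype(np.uint8);print(st[i]/4)
h=cv2.convexHull(np.argwhere(m)[:,::-1].astype(np.int32)); cv2.fillConvexPoly(m,h,1)
M=np.zeros((1600,2560),np.uint8); M[y0*4:y0*4+160,x0*4:x0*4+160]=m
for w in(-.8,-1.05): print(m.sum()/16,fitsleeve('inner',[(b,M)],[.472,-.274,w]))
E
```

```text
[[0.12 0.12 0.14 0.14 0.13 0.13 0.14 0.14 0.14 0.14]
 [0.12 0.13 0.13 0.14 0.12 0.13 0.13 0.14 0.14 0.14]
 [0.13 0.14 0.14 0.14 0.11 0.12 0.13 0.14 0.14 0.14]
 [0.14 0.14 0.14 0.08 0.06 0.05 0.09 0.14 0.14 0.14]
 [0.14 0.14 0.06 0.09 0.13 0.09 0.05 0.14 0.14 0.14]
 [0.13 0.14 0.09 0.28 0.12 0.08 0.06 0.14 0.14 0.14]
 [0.12 0.13 0.13 0.07 0.04 0.1  0.13 0.14 0.14 0.14]
 [0.12 0.12 0.12 0.13 0.12 0.14 0.12 0.14 0.14 0.14]
 [0.11 0.11 0.12 0.12 0.13 0.14 0.13 0.14 0.14 0.14]
 [0.11 0.12 0.12 0.12 0.13 0.14 0.13 0.13 0.14 0.14]]
[[382. 377. 368. 357. 373. 375. 370. 342. 361. 368.]
 [380. 375. 361. 353. 377. 375. 371. 339. 356. 362.]
 [350. 205. 206. 251. 296. 345. 372. 341. 356. 363.]
 [204. 207. 206. 291. 388. 410. 370. 346. 350. 355.]
 [202. 205. 375. 301. 119. 188. 412. 352. 354. 354.]
 [263. 210. 251. 281. 134. 201. 401. 361. 352. 348.]
 [377. 269. 286. 351. 415. 369. 371. 366. 355. 350.]
 [378. 382. 377. 325. 369. 359. 378. 368. 362. 345.]
 [386. 385. 380. 380. 370. 359. 374. 370. 363. 342.]
 [387. 381. 378. 378. 368. 355. 374. 372. 366. 350.]]
red [405.49137931 228.625     ] 58
[  8.5   10.5   19.5   18.75 688.  ]
250.625 (array([ 0.47302579, -0.27754419, -0.81468228]), np.float64(0.1819665442676459))
250.625 (array([ 0.47218313, -0.27578701, -1.03329299]), np.float64(0.17523652817770463))
```

```bash
python3 - <<'E'
from fit import *
fr=[cam('top') for _ in range(3)]; b=fr[0]
im=np.mean([f['image'] for f in fr],0)
x0,y0=392,206
c=cv2.resize(im[y0:y0+40,x0:x0+40].astype(np.float32),None,fx=4,fy=4,interpolation=cv2.INTER_LINEAR)
f=(c[...,0]-c[...,1])/(c.sum(2)+1)
H=headpts(30,22,24)/1e3;B=headpts(20.5-4.5+.0,99,12)/1e3
for thr in(.09,.1,.11):
    m=((f<thr)&(c.sum(2)>260)).astype(np.uint8)
    m=cv2.morphologyEx(m,cv2.MORPH_OPEN,np.ones((5,5)))
    n,l,st,_=cv2.connectedComponentsWithStats(m);i=1+st[1:,4].argmax();m=(l==i).astype(np.uint8)
    cv2.fillConvexPoly(m,cv2.convexHull(np.argwhere(m)[:,::-1].astype(np.int32)),1)
    def cost(q):
        W=np.c_[H,0*H[:,0]]@Ro.from_euler('z',q[2]).as_matrix().T+[q[0],q[1],.078]
        u=(proj(b,W)-[x0,y0])*4+1.5; M=np.zeros_like(m); cv2.fillPoly(M,[np.round(u*16).astype(np.int32)],1,shift=4)
        return 1-(M&m).sum()/(M|m).sum()
    r=min((minimize(cost,[.472,-.274,w],method='Nelder-Mead',options=dict(initial_simplex=[np.array([.472,-.274,w])+d for d in ([0,0,0],[.006,0,0],[0,.006,0],[0,0,.15])])) for w in(-.8,-.9,-1,-1.1)),key=lambda r:r.fun)
    print(thr,m.sum()/16,r.x,r.fun)
mk=atz(b,[[405.49,228.6]],.078)[0]; print(mk)
for w in(-.9,-.95): print(mk+.018*np.array([np.cos(w),np.sin(w),0]))
q=r.x; p=[q[0],q[1],.33]; print(plan(p,q[2]+np.pi))
E
```

```text
0.09 242.5625 [ 0.47335647 -0.27618448 -0.92458535] 0.08402171347651644
0.1 251.0 [ 0.47307285 -0.27608602 -0.92837864] 0.052383199622463406
0.11 259.9375 [ 0.47314744 -0.27635069 -0.91472316] 0.03388642206122927
[ 0.4642139 -0.2632401  0.078    ]
[ 0.47540288 -0.27733999  0.078     ]
[ 0.4746842  -0.27788158  0.078     ]
[  0.22   4.52   0.75 -14.15]
```

```bash
python3 -c "
from h import *
print(plan([.4732,-.2762,.33],-.922))"
```

```text
[0.23 4.52 0.75 3.9 ]
```

{"fn": "apply_moves", "kwargs": {"moves": [[[0,1.2,0,1,0],[0,2.4,0,2,0],[0,3.6,0,3,0],[0.23,4.52,0.4,3.9,0],[0.23,4.52,0.75,3.9,0],[0.23,4.52,0.75,3.9,0],[0.23,4.52,0.75,3.9,0]]]}}

```text
time: 15.38
tool_pos: [0.4738, -0.2753, 0.3319]
ee_rot: [-3.141, 0.0, -0.92]
wrist_force: [0.2, -0.4, 0.4]
width: 0.094
finger_force: 0.0
```

```bash
python3 -c "
from h import *
print(plan([.4732,-.2762,.252],-.922))"
```

```text
[0.01 0.02 1.6  0.01]
```

{"fn": "apply_moves", "kwargs": {"moves": [[[0.01,0.02,0.8,0,0],[0.01,0.02,1.4,0,0],[0.01,0.02,1.6,0,0],[0.01,0.02,1.6,0,1],[0.01,0.02,1.6,0,1],[0.01,0.02,1.6,0,1],[0.01,0.02,1.6,0,1],[0.01,0.02,1.6,0,1],[0.01,0.02,1.6,0,1]]]}}

```text
time: 16.5
tool_pos: [0.473, -0.2775, 0.2519]
ee_rot: [-3.142, -0.001, -0.923]
wrist_force: [0.1, -0.1, 1.3]
width: 0.044
finger_force: 29.8
```

```bash
python3 -c "
from h import *
d=np.array([np.cos(SY),np.sin(SY),0])
e=sock([-30,0,28]); p=e-d*.065; p[2]=.40
print(e,p,plan(p,2.90-2*np.pi))"
```

```text
[ 0.51867469 -0.05495764  0.09924871] [ 0.4555532  -0.03944384  0.4       ] [-4.01 -2.6  -2.96 14.1 ]
```

{"fn": "apply_moves", "kwargs": {"moves": [[[0,0,-1.2,0,1],[-0.4,-0.3,-2,-1,1],[-1.2,-0.8,-2.4,-2,1],[-2,-1.3,-2.5,-3,1],[-2.8,-1.8,-2.5,-4,1],[-3.6,-2.3,-2.5,-5,1],[-4,-2.6,-2.5,-6,1],[-4,-2.6,-2.5,-7,1],[-4,-2.6,-2.5,-8,1],[-4,-2.6,-2.5,-9,1]]]}}

```text
time: 17.75
tool_pos: [0.4556, -0.0393, 0.3762]
ee_rot: [-3.141, 0.001, 0.654]
wrist_force: [0.2, 0.3, -1.1]
width: 0.0439
finger_force: 29.8
```

{"fn": "apply_moves", "kwargs": {"moves": [[[0,0,0,-1,1],[0,0,0,-2,1],[0,0,0,-3,1],[0,0,0,-4,1],[0,0,0,-5,1],[0,0,0,-6,1],[0,0,0,-7,1],[0,0,0,-8,1],[0,0,0,-9,1],[0,0,0,-10,1]]]}}

```text
time: 19.0
tool_pos: [0.4556, -0.0395, 0.3761]
ee_rot: [-3.141, -0.001, 2.399]
wrist_force: [-0.2, -0.1, -0.5]
width: 0.0437
finger_force: 29.8
```

```bash
python3 -c "
from h import *
d=np.array([np.cos(SY),np.sin(SY),0])
e=sock([-30,0,28])
for k in(.06,.02,.013,-.0187): p=e-d*k; p[2]=.338; print(plan(p,2.90))
print(telemetry.get_obs()['joint_positions'][5])"
```

```text
[-0.09  0.05  0.76 -2.87]
[-0.79  0.43  0.76 -2.87]
[-0.91  0.5   0.76 -2.87]
[-1.47  0.8   0.76 -2.87]
-1.0388942217413144
```

{"fn": "apply_moves", "kwargs": {"moves": [[[-0.09,0.05,0.3,-1,1],[-0.09,0.05,0.6,-2,1],[-0.09,0.05,0.76,-2.87,1],[-0.09,0.05,0.76,-2.87,1],[-0.4,0.22,0.76,-2.87,1],[-0.7,0.38,0.76,-2.87,1],[-0.9,0.49,0.76,-2.87,1],[-1.0,0.55,0.76,-2.87,1]]]}}

```text
time: 20.0
tool_pos: [0.5102, -0.0534, 0.3387]
ee_rot: [-3.14, -0.007, 2.893]
wrist_force: [-7.5, 0.5, 5.3]
width: 0.0436
finger_force: 30.0
```

```bash
python3 -c "
from h import *
d=np.array([np.cos(SY),np.sin(SY),0])
e=sock([-30,0,28])
for k in(.0,-.0187): p=e-d*k; p[2]=.338; print(plan(p,2.90))
o=telemetry.get_obs();print((o['tool_pos']-e)@d,o['wrist_torque'])"
```

```text
[-0.17  0.01  0.01 -0.04]
[-0.55  0.01  0.01 -0.04]
-0.008645104858681755 [0.12034527 1.70457705 0.01362836]
```

{"fn": "apply_moves", "kwargs": {"moves": [[[-0.1,0,0,-0.04,1],[-0.2,0,0,-0.04,1],[-0.3,0,0,-0.04,1],[-0.4,0,0,-0.04,1],[-0.48,0,0,-0.04,1],[-0.54,0,0,-0.04,1],[-0.56,0,0,-0.04,1],[-0.56,0,0,-0.04,1]]]}}

```text
time: 21.0
tool_pos: [0.5367, -0.0598, 0.3377]
ee_rot: [-3.141, -0.009, 2.9]
wrist_force: [-6.1, 1.0, 0.4]
width: 0.044
finger_force: 30.0
```

```bash
python3 -c "
from h import *
from scipy.optimize import brentq
d=np.array([np.cos(SY),np.sin(SY),0])
e=sock([-30,0,28]); o=telemetry.get_obs(); u=-(o['tool_pos']-e)@d*1e3; v=(e[2]-o['tool_pos'][2]+.18)*1e3
print(u,v,o['wrist_torque'],np.degrees(brentq(lambda t:u*np.cos(t)-v*np.sin(t)-13,0,1)))"
```

```text
-18.66109184348751 -58.457102891171786 [0.26356606 1.34114929 0.03170549] 29.93543407366351
```

{"fn": "apply_moves", "kwargs": {"moves": [[[-0.02,0,0,0,1],[0.5,0,0,0,1],[1.2,0,-0.3,0.5,1],[1.5,0,-1.0,1.5,1],[1.5,0,-1.3,2.5,1],[1.5,0,-1.3,3.5,1],[1.5,0,-1.3,4.5,1],[1.5,0,-1.3,5.5,1],[1.5,0,-1.3,6.5,1],[1.5,0,-1.3,7.5,1]]]}}

```text
time: 22.25
tool_pos: [0.4654, -0.0423, 0.4039]
ee_rot: [3.141, 0.0, 1.585]
wrist_force: [0.3, 0.8, -1.7]
width: 0.044
finger_force: 30.0
```

{"fn": "apply_moves", "kwargs": {"moves": [[[0,0,0,1,1],[0,0,0,2,1],[0,0,0,3,1],[0,0,0,4,1],[0,0,0,5,1],[0,0,0,6,1],[0,0,0,7,1],[0,0,0,8,1],[0,0,0,9,1],[0,0,0,10,1]]]}}

```text
time: 23.5
tool_pos: [0.4654, -0.0423, 0.4039]
ee_rot: [-3.142, -0.001, -0.16]
wrist_force: [-0.1, 0.5, -1.2]
width: 0.0442
finger_force: 30.0
```

```bash
python3 -c "
from h import *
for z in (88,78): print(plan(sock([0,0,z+21.9])+[0,0,.18],SY))
a=cam('scene');save(a,'k.png',(270,120,370,240),5)"
```

```text
[0.79 0.06 0.77 0.46]
[0.89 0.06 0.95 0.46]
```

View pics/k.png

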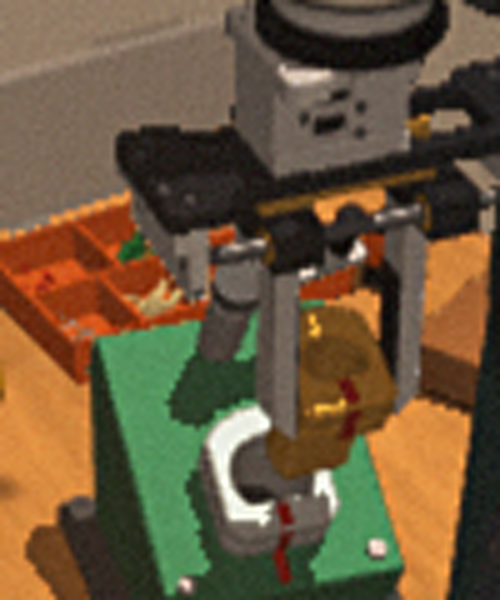

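{"fn": "apply_moves", "kwargs": {"moves": [[[0.4,0.03,0.3,0.46,1],[0.79,0.06,0.65,0.46,1],[0.79,0.06,0.77,0.46,1],[0.79,0.06,0.77,0.46,1]]]}}

```text
time: 24.05
tool_pos: [0.5036, -0.0512, 0.3648]
ee_rot: [3.142, 0.002, -0.233]
wrist_force: [-1.1, 0.8, -1.1]
width: 0.0438
finger_force: 30.0
```

{"fn": "apply_moves", "kwargs": {"moves": [[[0.04,0,0.07,0,1],[0.08,0,0.14,0,1],[0.12,0,0.21,0,1],[0.16,0,0.28,0,1],[0.2,0,0.35,0,1],[0.24,0,0.42,0,1],[0.24,0,0.42,0,1]]]}}

```text
time: 24.92
tool_pos: [0.5157, -0.0541, 0.3436]
ee_rot: [3.141, 0.001, -0.233]
wrist_force: [-0.4, -0.0, -0.8]
width: 0.0433
finger_force: 30.0
```

```bash
python3 -c "
from h import *
o=telemetry.get_obs(); g=RJ.T@(o['tool_pos']-[0,0,.18]-S0)*1e3; print(g,RJ.T@o['wrist_force'],o['wrist_torque'])"
```

```text
[-0.46558643  0.11725916 85.25531159] [-0.71004143 -0.09718836 -0.47036871] [0.05919718 0.00957756 0.01895422]
```

{"fn": "apply_moves", "kwargs": {"moves": [[[0.05,0,0.07,0.05,1],[0.09,0,0.14,0.05,1],[0.13,0,0.21,0.05,1],[0.17,0,0.28,0.05,1],[0.21,0,0.35,0.05,1],[0.25,0,0.42,0.05,1],[0.28,0,0.47,0.05,1],[0.28,0,0.47,0.05,1]]]}}

```text
time: 25.92
tool_pos: [0.5278, -0.0564, 0.3226]
ee_rot: [-3.141, 0.006, -0.241]
wrist_force: [-11.6, 4.6, 9.8]
width: 0.0437
finger_force: 30.0
```

```bash
python3 -c "
from h import *
o=telemetry.get_obs(); g=RJ.T@(o['tool_pos']-[0,0,.18]-S0)*1e3; print(g,RJ.T@o['wrist_force'],o['wrist_torque'])"
```

```text
[-0.37140132  0.783131   60.92754015] [-5.7969037   1.66956972 14.66369326] [0.85736981 2.12730743 0.06444169]
```

{"fn": "apply_moves", "kwargs": {"moves": [[[0,0,0,0,0],[0,0,0,0,0],[0,0,0,0,0],[-0.2,0,-0.35,0,0],[-0.42,0,-0.73,0,0.3],[-0.42,0,-0.73,0,0.62],[-0.42,0,-0.73,0,0.62],[-0.42,0,-0.73,0,0.62],[-0.42,0,-0.73,0,0.62],[-0.42,0,-0.73,0,0.62]]]}}

```text
time: 27.18
tool_pos: [0.509, -0.0523, 0.3567]
ee_rot: [3.141, 0.001, -0.242]
wrist_force: [0.3, -0.2, -0.1]
width: 0.0359
finger_force: 0.0
```

```bash
python3 -c "
from h import *
o=telemetry.get_obs(); g=RJ.T@(o['tool_pos']-[0,0,.18]-S0)*1e3; print(g,RJ.T@o['wrist_force'],o['width'])
for z in (92,80,76): print(plan(sock([0,0,z])+[0,0,.18],SY))"
```

```text
[3.81170998e-02 2.47439641e-01 1.00053284e+02] [ 0.26622832 -0.10821767 -0.30265384] 0.03586436389245545
[ 0.08  0.    0.14 -0.01]
[ 0.2   0.    0.35 -0.01]
[ 0.24  0.    0.42 -0.01]
```

{"fn": "apply_moves", "kwargs": {"moves": [[[0.08,0,0.14,0,0.62],[0.12,0,0.21,0,0.62],[0.16,0,0.28,0,0.62],[0.2,0,0.35,0,0.62],[0.2,0,0.35,0,0.62]]]}}

```text
time: 27.8
tool_pos: [0.5187, -0.0547, 0.3392]
ee_rot: [3.141, 0.001, -0.242]
wrist_force: [0.3, -0.9, -0.4]
width: 0.0356
finger_force: 0.0
```

{"fn": "apply_moves", "kwargs": {"moves": [[[0.02,0,0.035,0,0.62],[0.04,0,0.07,0,0.62],[0.06,0,0.1,0,0.62],[0.06,0,0.1,0,0.62]]]}}

```text
time: 28.3
tool_pos: [0.521, -0.0552, 0.3366]
ee_rot: [3.141, 0.001, -0.242]
wrist_force: [-5.9, 1.1, 9.4]
width: 0.0353
finger_force: 5.0
```

```bash
python3 -c "
from h import *
o=telemetry.get_obs(); g=RJ.T@(o['tool_pos']-[0,0,.18]-S0)*1e3; print(g,RJ.T@o['wrist_force'],o['width'])"
```

```text
[ 0.6556303   0.2996144  76.55242923] [-0.53441727 -0.38864261 11.12395432] 0.03528912686512526
```

```bash
cat >> h.py <<'E'
def C(p): return sock(p)+[0,0,.199]
E
python3 -c "
from h import *
p=C([128,-53,77]); print(p)
w=telemetry.get_obs(); up=w['tool_pos']+[-.005,0,.115]
print(plan(up,SY),plan(p+[0,0,.03],SY),plan(p,SY))
for q in ([95,-53,77],[70,-50,77],[57,-42,77]): print(plan(C(q),SY,cur=p,cyaw=SY))
"
```

```text
[ 0.61511057 -0.13323664  0.41968396]
[-0.1   0.02 -2.3  -0.  ] [ 2.2   1.06 -2.26 -0.  ] [ 2.2   1.06 -1.66 -0.  ]
[-0.57  0.    0.33 -0.  ]
[-1.   -0.06  0.58 -0.  ]
[-1.23 -0.22  0.71 -0.  ]
```

{"fn": "apply_moves", "kwargs": {"moves": [[[-0.1,0,-1.0,0,0.62],[-0.1,0,-2.2,0,1],[0,0,-2.6,0,1],[1.0,0.5,-2.6,0,1],[2.0,1.0,-2.6,0,1],[2.2,1.06,-2.5,0,1],[2.2,1.06,-1.9,0,1],[2.2,1.06,-1.66,0,1],[2.2,1.06,-1.66,0,1]]]}}

```text
time: 29.42
tool_pos: [0.6152, -0.1326, 0.4167]
ee_rot: [-3.141, 0.002, -0.241]
wrist_force: [1.0, 0.4, -0.4]
width: 0.0004
finger_force: 0.0
```

```bash
python3 -c "
from h import *
o=telemetry.get_obs()
g=RJ.T@(o['tool_pos']-[0,0,.199]-S0)*1e3; print(g,o['wrist_force'],o['width'])
for q in ([95,-53,77],[70,-50,77],[57,-42,77]): print(plan(C(q),SY))
"
```

```text
[126.42725906 -52.35625461  74.46664703] [ 0.9576069   0.37223532 -0.36232449] 0.0003923028946067374
[-0.57  0.01  0.27 -0.  ]
[-1.   -0.05  0.52 -0.  ]
[-1.23 -0.21  0.65 -0.  ]
```

{"fn": "apply_moves", "kwargs": {"moves": [[[-0.25,0,0.1,0,1],[-0.4,0.01,0.18,0,1],[-0.57,0.01,0.27,0,1],[-0.7,0.0,0.34,0,1],[-0.85,-0.03,0.43,0,1],[-1.0,-0.05,0.52,0,1],[-1.12,-0.13,0.59,0,1],[-1.23,-0.21,0.65,0,1],[-1.23,-0.21,0.65,0,1]]]}}

```text
time: 30.55
tool_pos: [0.5581, -0.1077, 0.3847]
ee_rot: [-3.141, 0.001, -0.241]
wrist_force: [-0.6, -0.2, -0.5]
width: 0.0009
finger_force: 0.0
```

```bash
python3 -c "
from h import *
o=telemetry.get_obs()
g=RJ.T@(o['tool_pos']-[0,0,.199]-S0)*1e3; print(g,o['wrist_force'])
# stage 2 waypoints
for q in ([66,-48,80],[70,-75,82],[37,-75,80],[36,-45,79],[36,-30,79],[36,-19,79]): print(plan(C(q),SY))
a=cam('scene'); hs=cv2.cvtColor(a['image'],cv2.COLOR_RGB2GRAY)
for A in (0,.5,.6,.7,.8,.9,1.2,1.8):
    w=[sock([84-54*np.cos(A),-54*np.sin(A),z]) for z in(70,82,95)]; u=np.round(proj(a,w)).astype(int); print(A,u.tolist(),[int(hs[v,x]) for x,v in u])
"
```

```text
[ 57.31835894 -41.79427692  77.43437146] [-0.56769444 -0.18023245 -0.47027603]
[ 0.12  0.12 -0.13 -0.  ]
[ 0.17  0.66 -0.21 -0.  ]
[-0.38  0.66  0.16 -0.  ]
[-0.38  0.06  0.19 -0.  ]
[-0.38 -0.24  0.19 -0.  ]
[-0.38 -0.46  0.19 -0.  ]
0 [[324, 196], [325, 194], [326, 191]] [114, 44, 119]
0.5 [[334, 192], [335, 189], [336, 187]] [50, 26, 23]
0.6 [[335, 190], [336, 188], [338, 185]] [28, 27, 28]
0.7 [[337, 189], [338, 186], [339, 184]] [35, 24, 29]
0.8 [[338, 187], [339, 185], [340, 182]] [26, 32, 22]
0.9 [[339, 185], [340, 183], [341, 180]] [32, 29, 30]
1.2 [[341, 179], [342, 177], [343, 175]] [29, 32, 24]
1.8 [[338, 168], [339, 165], [340, 163]] [25, 30, 16]
```

{"fn": "apply_moves", "kwargs": {"moves": [[[0.12,0.12,-0.13,0,1],[0.17,0.66,-0.21,0,1],[-0.38,0.66,0.16,0,1],[-0.38,0.4,0.18,0,1],[-0.38,0.2,0.19,0,1],[-0.38,0.06,0.19,0,1],[-0.38,-0.06,0.19,0,1],[-0.38,-0.16,0.19,0,1],[-0.38,-0.26,0.19,0,1],[-0.38,-0.36,0.19,0,1]]]}}

```text
time: 31.85
tool_pos: [0.5446, -0.0859, 0.3761]
ee_rot: [-3.141, -0.001, -0.242]
wrist_force: [-0.6, -1.5, 0.2]
width: 0.0005
finger_force: 0.5
```

{"fn": "apply_moves", "kwargs": {"moves": [[[0,-0.04,0,0,1],[0,-0.08,0,0,1],[0,-0.1,0,0,1],[0,-0.1,0,0,1]]]}}

```text
time: 32.35
tool_pos: [0.5455, -0.0814, 0.3757]
ee_rot: [-3.141, -0.0, -0.242]
wrist_force: [0.2, -0.4, 0.1]
width: 0.0006
finger_force: 0.3
```

```bash
python3 -c "
from h import *
o=telemetry.get_obs()
g=RJ.T@(o['tool_pos']-[0,0,.199]-S0)*1e3; print(g,RJ.T@o['wrist_force'])"
```

```text
[ 36.7787152  -19.25192103  78.88100214] [ 0.30661979 -0.2952     -0.09077065]
```

{"fn": "apply_moves", "kwargs": {"moves": [[[0,-0.04,0,0,1],[0,-0.08,0,0,1],[0,-0.12,0,0,1],[0,-0.12,0,0,1]]]}}

```text
time: 32.85
tool_pos: [0.547, -0.076, 0.3758]
ee_rot: [3.14, -0.001, -0.242]
wrist_force: [-0.4, -4.5, -0.2]
width: 0.0005
finger_force: 1.8
```

{"fn": "apply_moves", "kwargs": {"moves": [[[0,-0.04,0,0,1],[0,-0.08,0,0,1],[0,-0.12,0,0,1],[0,-0.12,0,0,1]]]}}

```text
time: 33.35
tool_pos: [0.5489, -0.0718, 0.3769]
ee_rot: [3.136, -0.006, -0.244]
wrist_force: [2.5, -9.9, 2.7]
width: 0.0005
finger_force: 3.7
```

```bash
python3 -c "
from h import *
o=telemetry.get_obs()
g=RJ.T@(o['tool_pos']-[0,0,.199]-S0)*1e3; print(g,RJ.T@o['wrist_force'],o['wrist_torque'])"
```

```text
[38.27081976 -9.11590904 79.44862225] [ 5.54165001 -8.99207024 -0.05239946] [-1.75805104 -0.26466204  0.08236979]
```

{"fn": "apply_moves", "kwargs": {"moves": [[[0,0.3,0,0,1],[-0.15,0.3,0.09,0,1],[-0.15,0.12,0.09,0,1],[-0.15,0.04,0.09,0,1],[-0.15,0.0,0.09,0,1],[-0.15,-0.04,0.09,0,1],[-0.15,-0.04,0.09,0,1]]]}}

```text
time: 34.22
tool_pos: [0.5394, -0.072, 0.3702]
ee_rot: [3.119, 0.005, -0.249]
wrist_force: [-9.4, -25.7, -0.3]
width: 0.0004
finger_force: 13.5
```

```bash
python3 -c "
from h import *
o=telemetry.get_obs()
g=RJ.T@(o['tool_pos']-[0,0,.199]-S0)*1e3; print(g,RJ.T@o['wrist_force'],o['wrist_torque'])"
```

```text
[ 26.88586388 -11.62098635  78.20388834] [ -2.78641654 -27.2421451    1.23815068] [-4.67016183  1.7008592   0.13562852]
```

{"fn": "apply_moves", "kwargs": {"moves": [[[0,0.4,0,0,1],[0,0.9,0,0,1],[0,0.9,-1,0,1],[-1,0.9,-2,0,1],[-2,0.9,-2.5,0,1],[-2.5,0.9,-2.5,0,1],[-2.5,2,-2.5,0,1],[-2.5,3.2,-2.5,0,1],[-2.5,4,-2.5,0,1],[-2.5,4,-2.5,0,1]]]}}

```text
time: 35.48
tool_pos: [0.372, -0.2315, 0.4955]
ee_rot: [-3.14, 0.001, -0.245]
wrist_force: [-0.8, 0.0, 0.7]
width: 0.0008
finger_force: 0.0
```

```bash
cat > chk.py <<'E'
from h import *
o=telemetry.get_obs(); print(o['time'],o['wrist_force'])
b=cam('top');a=cam('scene')
for n,s in(('top',b),('scene',a)):
    g=cv2.cvtColor(s['image'],cv2.COLOR_RGB2GRAY)
    for A in (-.2,0,.1,.2,.4,.8,1.8):
        w=[sock([84-54*np.cos(A),-54*np.sin(A),z]) for z in(72,82,92)]; u=np.round(proj(s,w)).astype(int); print(n,A,u.tolist(),[int(g[v,x]) for x,v in u])
    u=np.round(proj(s,sock([30,0,84]))[0]).astype(int); print(g[u[1]-8:u[1]+9,u[0]-8:u[0]+9])
    # colours on brass top (side, x=-18..) & liner rim
    for p in([-20,0,56],[0,-20,56],[0,18,56],[-27,10,28],[-27,-10,28]): u=np.round(proj(s,sock(p))[0]).astype(int); print(p,s['image'][u[1],u[0]])
E
python3 chk.py
```

```text
35.475 [-0.8029876   0.00302791  0.65169145]
top -0.2 [[334, 197], [333, 199], [333, 200]] [105, 59, 62]
top 0 [[338, 199], [337, 200], [337, 202]] [13, 12, 17]
top 0.1 [[339, 199], [339, 201], [339, 202]] [44, 59, 88]
top 0.2 [[341, 199], [341, 201], [341, 202]] [125, 125, 124]
top 0.4 [[345, 199], [345, 200], [345, 202]] [136, 149, 143]
top 0.8 [[353, 196], [353, 198], [352, 200]] [79, 78, 78]
top 1.8 [[362, 181], [362, 182], [362, 184]] [71, 74, 75]
[[107 132  82  80  81  82  98 121 121 123 123 124 127 123 108 100 111]
 [140 143  79  78  76  76 122 121 122 122 122 125 129 135 149 117 102]
 [146 132  62  63  52  61 123 120 121 121 123 125 126 119 148 149 127]
 [133  53  55  55  58  71 124 114 116 117 123 126 127 123 141 147 149]
 [ 73  57  72  53  57  89 107  57  62  89 117 124 101  91 110 143 150]
 [ 77  62  72  62  67 105  17  11   5  20  70 125  83 111  85 113 148]
 [ 91  93 106  69  56  62   5   7   7   7  42 125  81  83  92  88 146]
 [100 107  68  68  59  46  11   5  11  13  44 130 125  97  81  87 136]
 [ 98  68  69  69  62  32   8  10  12  16  52 115 124 124  97  96 149]
 [10
[... 1760 characters left out ...]
07]
 [108  70 180 200  84  11  16  14  13  13  44 109 114 110 109 110 111]
 [111  76 144 202  57  12  19  20  14  19  83 118 109 111 106 110 109]
 [112  79 110 203  60   4  16  18  12  36 127 112 113 111 106 114 112]
 [109 103  63 100  43  16   5  14  18 105 194 118 105 112 109 113 111]
 [109 111  65  70  78  41  20  20  54 197 220  98 105 110 109 106 111]
 [111 111  74  69  78  77  77  70  88 204 204 126 109 107 105 105 105]
 [111 109  95  66  76  71  75  74  79 142 132 121 134 121 114 107 103]
 [116 112  89  51  70  81  70  56  59  65  87 151 189 192 176 143 110]]
[-20, 0, 56] [80 11  8]
[0, -20, 56] [76 96 56]
[0, 18, 56] [229 209  76]
[-27, 10, 28] [101  86  80]
[-27, -10, 28] [94 85 76]
```

```bash
python3 -c "
from h import *
print(ticket.close_job())"
```

```text
the job is handed in; nothing more can be done
None
```

I handed the job in at about 35 s: both sleeves are seated flat to flat and checked home by touch, the latch is shut against its stop (confirmed in both camera views), and the arm is clear; I steered around the tools but did not re-check their positions.

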